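Lock a carton into the packing jig

ROBOT

A 6-joint arm with a two-finger parallel gripper is mounted at the origin on the work surface. World frame = base frame: x ahead of the robot, y to its left, z up, the work surface at z = 0. Lengths are in m, angles in rad, forces in N, time in s.
With the tool pointing down it reaches from about 0.425 to 0.95 m from the base axis. Payload 3.5 kg.
Tool frame: the origin (TCP) lies at the very end of the fingers, on their centre line; the grasp point (between the pads) lies behind it (ctrl.grasp_offset is the z of the grasp point in the tool frame, in m); z points along the fingers, x is the direction in which the jaws open and shut, and the axes are right-handed (so a half turn about z gives the same grasp; the last joint's range is limited). The gripper opens to 85 mm and grips with 20 to 120 N. Pads are 22 mm wide; open, the fingers measure 114 mm over their backs; the gripper's body (76 mm by 85 mm) begins 54 mm behind the grasp point. The pads swing forward as they close: fully open they stand 13 mm farther back than shut.
Start: joints at [-1.299, 0.286, 1.577, -0, 1.279, -0.15], TCP at [0.276, -0.616, 0.193] pointing down, gripper open.
Joint ranges: [-2.77, 2.77], [-0.9, 2.22], [0.21, 2.48], [-1.53, 4.67], [0.24, 2.81], [-2.84, 2.84]. Speed limits (rad/s): [2.79, 2.79, 3.14, 3.14, 3.14, 3.14].

INTERFACE

Orientations are given as a unit quaternion [x, y, z, w].
In Python, from plant import ctrl gives the robot as it stands.
- The arm moves only by the shell command python3 -m jog 'ROWS' [FORCE]. ROWS is JSON, a list of rows, each an object with "grip": the closure, from 0 (fully open) to 1 (shut); "xyz": the shift along the tool's x, y, z in m, a list of three; "dr": the turn, a rotation vector about the tool's x, y, z in rad, a list of three. A call has 1 to 12 rows; each row is the pose to reach, as a shift and turn from the pose commanded when the call began, along the tool's axes at that moment; what a row does not reach only later rows make up. A row lasts 1/12 s, in which the tool goes at most 41.7 mm and 7.16 degrees, less where a joint would pass 70% of its speed; a pose out of reach is approached as far as the arm can. A call with a gripper value outside its range is refused whole. The fingers move at their own pace and stop on an object; FORCE is the grip in N (left out, the last holds). Time passes only in rows, so rows that repeat a pose let the fingers close. It gives the time, the measured TCP pose, the force and the opening at its end, in the units of the state.
- ctrl.get_state(): the state, without advancing time (a new reading comes with each control period).
- ctrl.read_camera(name): name is "side" or "top" or "wrist"; returns the picture (400x640x3 uint8, red, green, blue); there is no depth.
- ctrl.get_calibration(name): a dict with "mtx" (3x3 intrinsics, pixels), "R" (3x3) and "t" (3): a world point X has camera coordinates R X + t; the wrist camera has in their place "hand_eye" (4x4, takes a point from camera to tool coordinates, whose origin is the TCP and whose axes are the tool frame's). Camera axes: x right, y down, z forward; pixel columns grow to the right and rows downward; lengths in m; the calibration is good to about 2 mm. A picture is of the moment at which its call begins: read the wrist's pose just before it. get_calibration takes no time and is no camera call.
- ctrl.sign_off(): hands the job in, once; it reports no verdict.
The state is a dict: "time": time; "qpos": joint angles; "dq": joint speeds; "joint_efforts": joint torques, N m; "eef_pos": TCP position; "tcp_rot": TCP orientation; "contact_force": force on the tool from outside, world axes, zero at the start; "wrist_torque": the same for the moment, N m; "opening": opening from 0.0 (shut) to 1.0 (fully open).
Only numpy, scipy, OpenCV 4.12 (cv2) and the standard library are available. Lean on these libraries where they do the work, as an engineer would, in place of code of your own. Each camera call takes 0.05 s, during which the arm holds its last target.

TASK

Square the carton up in the packing jig: slide the red lock fully to the right (as the robot sees it), under the clear shelf, then push the blue guide away from the robot until the carton sits square and upright on the plate between guide and fence, and slide the lock fully to the left again so that its bolt holds the guide in the second notch. Leave the carton in the jig, do not tip it over, and do not disturb the other things on the table, the jig or its shelf.

Things in the scene. Friction and masses are not known exactly. Their poses are not given: they have to be found in the camera images.
- jig: Carton jig fixed to the table; its pose differs each time. Dark steel base plate 12 mm thick, spanning x -140..+190 mm and y -160..+185 mm about the origin, which lies on the table surface. +x points to the robot's right, +y away from the robot (yaw -1.57 +- 0.25 rad), z up. All jig x, y below are in this frame. The carton slides on the plate's top.
- shelf_edge (a point): Middle of the left edge (yellow strip) of the clear plastic shelf over the lock, on its underside, 160 mm above the table, at jig x = 67 mm, y = 0. The shelf is 220 mm wide, 6 mm thick, and reaches to jig x = 190 mm, on two posts at jig x = 180 mm, y = +-100 mm. The lock tab goes under it, so reach in tilted, the hand leaning out to the left (jig -x) about 40 degrees from vertical.
- fence_face (a point): Middle of the aluminium fence's inner face, at jig x = -60 mm, y = +156 mm, 37 mm above the table. The fence is fixed, 160 mm long along jig x, 10 mm thick, its top 62 mm above the table. Axes as the jig's.
- lock (a joint): Lock slide: steel bolt 10 mm wide with rounded tip on the jig's y = 0 line, carrying an upright red tab. Value in m along jig +x: 0 = fully left, bolt in a notch of the guide's bar (starts at 0 to 0.003); 0.024 = fully right, end stop. The bolt clears the bar from about 0.011. 2.5 N friction; stays where it is left.
- lock_grip (a point): Point to pinch on the red lock tab: on its centre line, 62 mm above the table, at jig x = 62 mm + lock value, y = 0. The tab is 12 mm along jig x, 14 mm along jig y (pinch across y), from 26 to 78 mm above the table. Axes as the jig's. Around it only low parts: keepers to 26 mm height beside the bolt, the guide's bar to 30 mm height at jig x 16..34 mm.
- guide (a joint): Blue side guide. Value in m along jig +y (to the fence): 0 = parked, 0.093 = end stop. Its bar has two 18 mm notches: the first faces the bolt at value 0 (starts at 0 to 0.003), the second at 0.090; the bolt enters within 4 mm of that. Its face is at jig y = -56 mm + value: at 0.090 the 120 mm carton has 122 mm. 3 N friction; stays where left; pushes and squares the carton.
- guide_grip (a point): Point on the axis of the guide's black upright grip post, 85 mm above the table, at jig x = -60 mm, y = -116 mm + guide value. The post is round, 18 mm across, from 26 to 106 mm above the table, open from above. The guide's plate, top at 55 mm, stands 50 mm from the post's axis on the +y side. Axes as the jig's.
- carton_center (a point): Centre (half-way up) of the brown closed carton, 100 mm along its x, 120 mm along its y, 60 mm high, about 0.35 kg, loose on the jig's plate between guide and fence, turned up to 0.2 rad from the jig's axes.
- shelf_box: Bystander: small closed carton 60 x 100 x 45 mm lying on the clear shelf. Origin at the centre of its underside.
- tape_roll: Bystander: roll of brown tape, 64 mm across, 24 mm high, lying flat on the jig's base plate. Origin at the centre of its underside.
- small_box: Bystander: small closed carton 90 x 90 x 70 mm on the table. Origin at the centre of its underside.
- pen_cup: Bystander: green cup, 72 mm across, 90 mm high, on the table. Origin at the centre of its underside.
- stamp: Bystander: dark wooden hand stamp, 48 mm across, 80 mm high, standing on the table. Origin at the centre of its underside.
- tray: Bystander: small grey open tray 90 x 120 x 45 mm on the table. Origin at the centre of its underside.
Mind the look-alikes: they are no part of the job. Leave any turquoise look-alike of the part that bears carton_center alone.

How it is judged:
On the way, in this order (a step that is already met when the one before it is completed fails the run):
1. the lock slide is fully to the right, with the guide still parked (value of joint lock above 0.018 m and value of joint guide below 0.02 m), for 0.1 s.
2. with the lock still freed, the guide is at its second notch and the carton stands square between guide and fence (value of joint lock above 0.011 m and value of joint guide above 0.084 m and y of carton_center in the frame of jig between 0.086 and 0.106 m and x of carton_center in the frame of jig between -0.115 and 0 m and z of carton_center in the frame of jig between 0.036 and 0.048 m and angle between the x axis of carton_center and the x axis of jig, either way round below 0.09 rad), for 0.2 s.
At the end, for the whole second after the job is handed in: Lock slide fully left (locked; below 6 mm), guide held at its second notch (above 84 mm), carton flat on the plate between guide and fence: within 10 mm of its place across the jig, its centre 0 to 115 mm to the left of the jig's origin, square within 5 degrees (value of joint lock below 0.006 m and value of joint guide above 0.084 m and y of carton_center in the frame of jig between 0.086 and 0.106 m and x of carton_center in the frame of jig between -0.115 and 0 m and z of carton_center in the frame of jig between 0.036 and 0.048 m and angle between the x axis of carton_center and the x axis of jig, either way round below 0.09 rad); the robot touches nothing.
It fails at once if the carton is tipped over (angle between carton_center's own z axis and vertical above 0.5 rad).
It fails at once if one of the other loose things is pushed more than 30 mm out of its place (distance of any of shelf_box, tape_roll, small_box, pen_cup, stamp, tray from where it was at the start of the episode above 0.03 m).
It also fails if it takes over 58 s, if anything falls off the work surface, if the arm or the gripper's body presses on something with over 40 N, if the wrist force passes 120 N, or if a joint passes its speed limit or range.

## Working session

There is one attempt and no reset: what is moved stays moved. The work goes in short steps, Python scripts to look and compute and a shell command to move; the robot and the scene stay as the last step left them, time stands still between calls to the robot, and variables do not carry over. Pictures are saved under pics/ and viewed, and the job is handed in when it is done.

```bash
ls; mkdir -p pics; python3 - <<'E'
from plant import ctrl
import cv2
s=ctrl.get_state(); print(s['time'],s['eef_pos'],s['tcp_rot'],ctrl.grasp_offset)
for n in ('top','side'):
    im=ctrl.read_camera(n); cv2.imwrite(f'pics/{n}0.png',im[:,:,::-1]); c=ctrl.get_calibration(n); print(n,c)
print(ctrl.get_calibration('wrist'))
E
```

```text
pics
0.0 [ 0.27617845 -0.61509458  0.1913594 ] [ 8.39471825e-01 -5.43401935e-01 -8.82991819e-04 -7.82288414e-04] -0.0187
top {'mtx': array([[489.35051623,   0.        , 316.86766892],
       [  0.        , 489.35051623, 198.70510535],
       [  0.        ,   0.        ,   1.        ]]), 'R': array([[-0.01676515, -0.99977396,  0.01307544],
       [-0.99324778,  0.01515145, -0.11501862],
       [ 0.11479451, -0.01491545, -0.99327728]]), 't': array([-0.00560412,  0.53004404,  1.66980106])}
side {'mtx': array([[386.61549841,   0.        , 323.64018296],
       [  0.        , 386.61549841, 194.09144294],
       [  0.        ,   0.        ,   1.        ]]), 'R': array([[-0.66886488, -0.74334634,  0.00748233],
       [-0.5482418 ,  0.48646177, -0.68028368],
       [ 0.50204651, -0.45911999, -0.73291073]]), 't': array([0.3597027 , 0.37831017, 0.97704238])}
{'mtx': array([[318.04958279,   0.        , 321.53468948],
       [  0.        , 318.04958279, 196.38983105],
       [  0.        ,   0.        ,   1.        ]]), 'hand_eye': array([[ 9.99999739e-01, -3.02625345e-04,  6.56049545e-04,
        -6.42896442e-04],
       [ 8.60338518e-05,  9.51465094e-01,  3.07756670e-01,
        -7.96248877e-02],
       [-7.17343211e-04, -3.07756533e-01,  9.51464872e-01,
        -1.81812442e-01],
       [ 0.00000000e+00,  0.00000000e+00,  0.00000000e+00,
         1.00000000e+00]])}
```

View pics/top0.png

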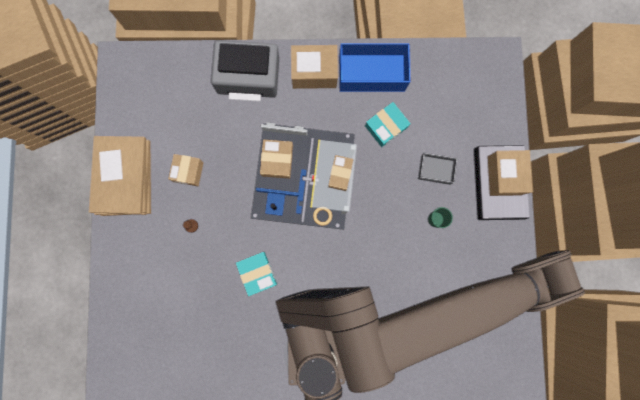

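View pics/side0.png

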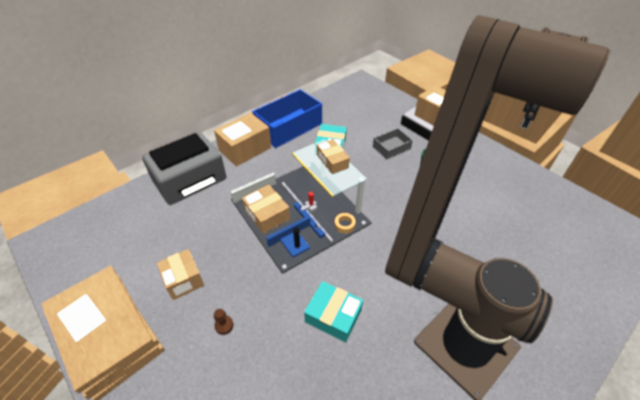

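```bash
python3 - <<'E'
import cv2
a=cv2.imread('pics/top0.png')[115:240,240:370]; cv2.imwrite('pics/top0c.png',cv2.resize(a,None,fx=5,fy=4.8,interpolation=cv2.INTER_CUBIC)[:600])
a=cv2.imread('pics/side0.png')[120:285,220:385]; cv2.imwrite('pics/side0c.png',cv2.resize(a,None,fx=3.6,fy=3.6,interpolation=cv2.INTER_CUBIC))
E
```

```text
(no output)
```

View pics/top0c.png

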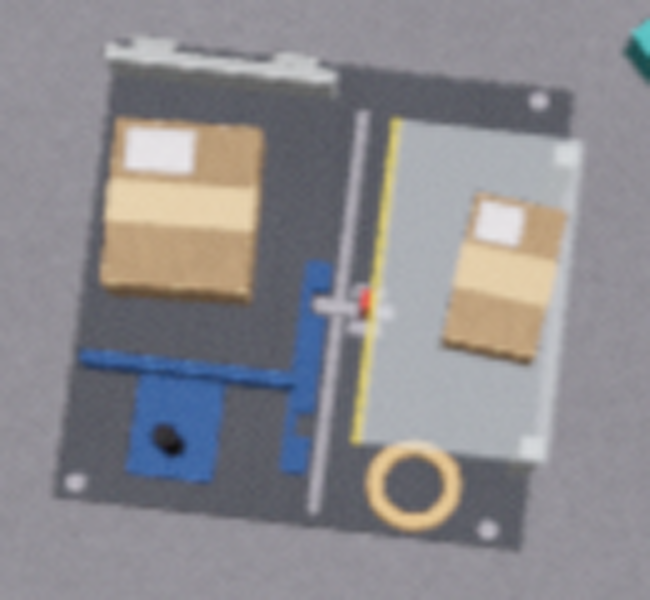

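View pics/side0c.png

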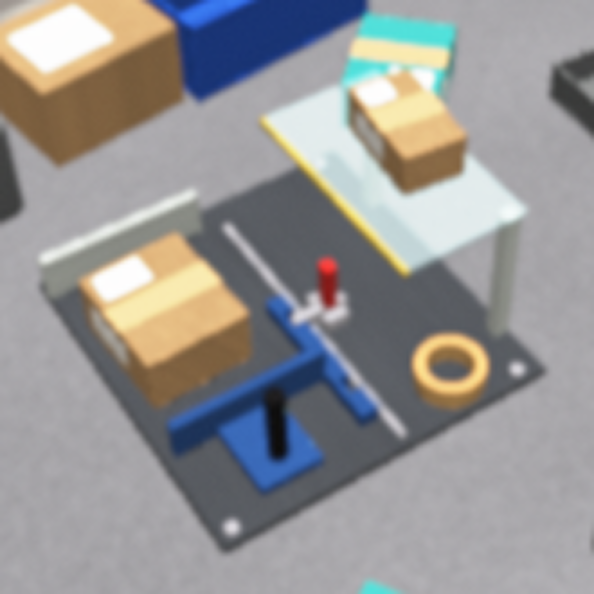

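```bash
cat > h.py <<'E'
import numpy as np, cv2
from plant import ctrl
from scipy.spatial.transform import Rotation as Ro
def ray(n,px,st=None):
    c=ctrl.get_calibration(n); d=np.linalg.solve(c['mtx'],[px[0],px[1],1.])
    if n=='wrist':
        T=np.eye(4);T[:3,:3]=Ro.from_quat(st['tcp_rot']).as_matrix();T[:3,3]=st['eef_pos'];T=T@c['hand_eye']
        return T[:3,3],T[:3,:3]@d
    return -c['R'].T@c['t'],c['R'].T@d
def plane(n,px,z,st=None):
    o,d=ray(n,px,st); return o+d*(z-o[2])/d[2]
def fit(J,W):
    J=np.array(J);W=np.array(W);jc=J.mean(0);wc=W.mean(0);a=J-jc;b=W-wc
    th=np.arctan2((a[:,0]*b[:,1]-a[:,1]*b[:,0]).sum(),(a*b).sum())
    R=np.array([[np.cos(th),-np.sin(th)],[np.sin(th),np.cos(th)]]);return th,wc-R@jc,R
E
python3 - <<'E'
from h import *
F=[('top',(250.6,218.5),-140,-160,12),('top',(344,229.6),190,-160,12),('top',(354.6,134.2),190,185,12),
('side',(282.5,273.3),-140,-160,12),('side',(371.4,223.3),190,-160,12),('side',(231.7,200.6),-140,185,12),
('top',(311.4,207.3),67,-110,164),('top',(319.4,139.8),67,110,164),('side',(332.5,195.6),67,-110,164),('side',(293.1,153.6),67,110,164)]
J=[(f[2]/1e3,f[3]/1e3) for f in F];W=[plane(f[0],f[1],f[4]/1e3)[:2] for f in F]
th,o,R=fit(J,W);print(th,o)
for f,j,w in zip(F,J,W):print(f[0],j,w.round(4),((R.T@(w-o)-j)*1e3).round(1))
E
```

```text
-1.700741528729105 [0.60369917 0.06197391]
top (-0.14, -0.16) [0.466  0.2181] [3.  3.2]
top (0.19, -0.16) [ 0.4221 -0.1072] [1.3 1.8]
top (0.19, 0.185) [ 0.7619 -0.153 ] [ 2.7 -0.3]
side (-0.14, -0.16) [0.4636 0.2241] [-2.6  0.1]
side (0.19, -0.16) [ 0.4201 -0.0974] [-8.2 -1.4]
side (-0.14, 0.185) [0.7951 0.1797] [ -1.5 -10.5]
top (0.067, -0.11) [0.4871 0.0058] [3.8 1.7]
top (0.067, 0.11) [ 0.7068 -0.0235] [4.4 3.3]
side (0.067, -0.11) [0.4891 0.0117] [-2.3  2.9]
side (0.067, 0.11) [ 0.7034 -0.0179] [-0.7 -0.8]
```

```bash
cat >> h.py <<'E'
TH=-1.7007;O=np.array([0.6037,0.062])
def j2w(p):
    c,s=np.cos(TH),np.sin(TH);return np.array([O[0]+c*p[0]-s*p[1],O[1]+s*p[0]+c*p[1],p[2]])
def w2j(w):
    c,s=np.cos(TH),np.sin(TH);a=np.array(w[:2])-O;return np.array([c*a[0]+s*a[1],-s*a[0]+c*a[1],w[2]])
def tool(tilt=0,flip=False,yaw=0):
    "x=+-jig y, z down tilted toward +jx by tilt deg"
    t=np.radians(tilt);Rz=Ro.from_euler('z',TH+yaw).as_matrix()
    z=np.array([np.sin(t),0,-np.cos(t)]);x=np.array([0,-1. if flip else 1.,0]);y=np.cross(z,x)
    return Rz@np.c_[x,y,z]
def delta(R,tcp_j=None,grasp_j=None):
    s=ctrl.get_state();R0=Ro.from_quat(s['tcp_rot']).as_matrix()
    w=j2w(tcp_j) if tcp_j is not None else j2w(grasp_j)-R[:,2]*ctrl.grasp_offset
    print('xyz',(R0.T@(w-s['eef_pos'])).round(4).tolist(),'dr',Ro.from_matrix(R0.T@R).as_rotvec().round(3).tolist(),'deg',np.degrees(Ro.from_matrix(R0.T@R).magnitude()).round(1),'dist',np.linalg.norm(w-s['eef_pos']).round(3))
def st():
    s=ctrl.get_state();print('t',round(s['time'],2),'tcpJ',w2j(s['eef_pos']).round(4),'q',np.round(s['qpos'],2),'F',np.round(s['contact_force'],1),'open',np.round(s['opening'],2));return s
def snap(n,f):
    s=ctrl.get_state();im=ctrl.read_camera(n)[:,:,::-1].copy();cv2.imwrite('pics/'+f+'.png',im);return s,im
E
python3 - <<'E'
from h import *
print([a for a in dir(ctrl) if a[0]!='_'])
delta(tool(),tcp_j=(-.06,0,.35));delta(tool(0,True),tcp_j=(-.06,0,.35))
E
```

```text
['Unreachable', 'get_calibration', 'get_state', 'grasp_offset', 'read_camera', 'sign_off']
xyz [-0.5352, -0.6075, -0.1572] dr [-0.001, 0.002, -1.019] deg 58.4 dist 0.825
xyz [-0.5352, -0.6075, -0.1572] dr [0.002, 0.002, 2.122] deg 121.6 dist 0.825
```

```bash
python3 -m jog '[{"grip":0,"xyz":[0,0,-0.04],"dr":[0,0,0]},{"grip":0,"xyz":[0,0,-0.08],"dr":[0,0,0]},{"grip":0,"xyz":[0,0,-0.12],"dr":[0,0,0]},{"grip":0,"xyz":[0,0,-0.157],"dr":[0,0,0]},{"grip":0.5,"xyz":[-0.535,-0.607,-0.157],"dr":[0,0,-1.019]},{"grip":0.5,"xyz":[-0.535,-0.607,-0.157],"dr":[0,0,-1.019]},{"grip":0.5,"xyz":[-0.535,-0.607,-0.157],"dr":[0,0,-1.019]},{"grip":0.5,"xyz":[-0.535,-0.607,-0.157],"dr":[0,0,-1.019]},{"grip":0.5,"xyz":[-0.535,-0.607,-0.157],"dr":[0,0,-1.019]},{"grip":0.5,"xyz":[-0.535,-0.607,-0.157],"dr":[0,0,-1.019]},{"grip":0.5,"xyz":[-0.535,-0.607,-0.157],"dr":[0,0,-1.019]},{"grip":0.5,"xyz":[-0.535,-0.607,-0.157],"dr":[0,0,-1.019]}]'; python3 -c "
from h import *
st();delta(tool(),tcp_j=(-.06,0,.35))"
```

```text
time: 1.1
eef_pos: [0.4145, -0.3102, 0.3492]
tcp_rot: [0.997, -0.072, -0.0, -0.0]
contact_force: [0.5, 0.0, -0.5]
opening: 0.501
t 1.1 tcpJ [ 0.3936 -0.1394  0.3492] q [-0.84 -0.14  1.75  0.    1.53 -0.7 ] F [ 0.5  0.  -0.5] open 0.5
xyz [0.1333, -0.4554, -0.0007] dr [-0.001, 0.0, -0.013] deg 0.8 dist 0.475
```

```bash
python3 -m jog '[{"grip":0.5,"xyz":[0.133,-0.455,0],"dr":[0,0,-0.013]},{"grip":0.5,"xyz":[0.133,-0.455,0],"dr":[0,0,-0.013]},{"grip":0.5,"xyz":[0.133,-0.455,0],"dr":[0,0,-0.013]},{"grip":0.5,"xyz":[0.133,-0.455,0],"dr":[0,0,-0.013]},{"grip":0.5,"xyz":[0.133,-0.455,0],"dr":[0,0,-0.013]},{"grip":0.5,"xyz":[0.133,-0.455,0],"dr":[0,0,-0.013]},{"grip":0.5,"xyz":[0.133,-0.455,0],"dr":[0,0,-0.013]},{"grip":0.5,"xyz":[0.133,-0.455,0],"dr":[0,0,-0.013]},{"grip":0.5,"xyz":[0.133,-0.455,0],"dr":[0,0,-0.013]},{"grip":0.5,"xyz":[0.133,-0.455,0],"dr":[0,0,-0.013]},{"grip":0.5,"xyz":[0.133,-0.455,0],"dr":[0,0,-0.013]},{"grip":0.5,"xyz":[0.133,-0.455,0],"dr":[0,0,-0.013]}]'; python3 -c "
from h import *
st();s,i=snap('wrist','w1')
import json;json.dump({k:np.array(s[k]).tolist() for k in('eef_pos','tcp_rot')},open('w1.json','w'))"
```

```text
time: 2.1
eef_pos: [0.6139, 0.1225, 0.3483]
tcp_rot: [0.998, -0.066, -0.001, -0.001]
contact_force: [-1.1, 0.2, 0.2]
opening: 0.501
t 2.1 tcpJ [-0.0613  0.0023  0.3483] q [0.03 0.11 1.51 0.   1.53 0.17] F [-1.1  0.2  0.2] open 0.5
```

View pics/w1.png

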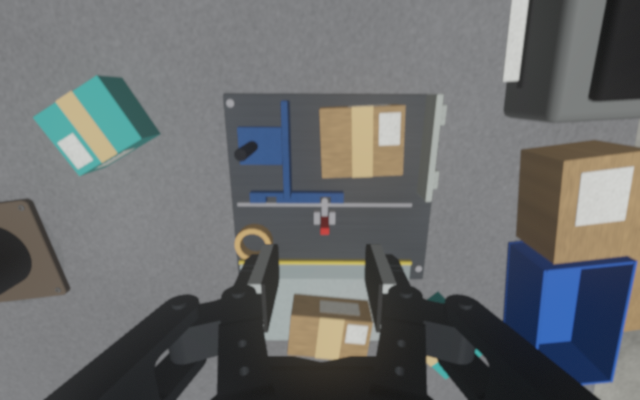

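```bash
python3 - <<'E'
import cv2
a=cv2.imread('pics/w1.png')[85:285,215:455]; cv2.imwrite('pics/w1c.png',cv2.resize(a,None,fx=3,fy=3,interpolation=cv2.INTER_CUBIC))
E
```

```text
(no output)
```

View pics/w1c.png

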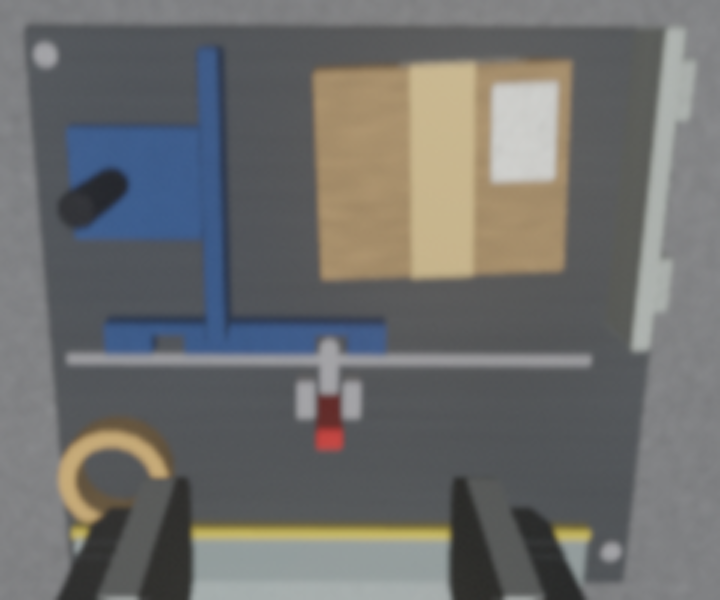

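```bash
python3 - <<'E'
from h import *
import json
s=json.load(open('w1.json'))
P=lambda u,v,z:plane('wrist',(u/3+215,v/3+85),z,s)[:2]
F=[(25,27,-140,-160,12),(622,582,190,185,12),(72,527,67,-110,166),(591,527,67,110,166),(632,350,20,156,62)]
J=[(f[2]/1e3,f[3]/1e3) for f in F];W=[P(f[0],f[1],f[4]/1e3) for f in F]
th,o,R=fit(J,W);print(th,o)
for f,j,w in zip(F,J,W):print(j,w.round(4),((R.T@(w-o)-j)*1e3).round(1))
q=lambda u,v,z:(R.T@(P(u,v,z)-o)).round(4)
print('tab',q(329,440,.078),P(329,440,.078),'post',q(77,207,.106),P(77,207,.106))
c=[q(*a,.072) for a in((313,71),(573,60),(565,271),(321,280))];print('carton',c,np.mean(c,0))
E
```

```text
-1.7068134846517664 [0.61148102 0.06343892]
(-0.14, -0.16) [0.473  0.2213] [2.3 1.4]
(0.19, 0.185) [ 0.7674 -0.1493] [-0.3 -1.7]
(0.067, -0.11) [0.4922 0.0127] [-0.6 -1.3]
(0.067, 0.11) [ 0.7129 -0.0163] [-1.7  1.3]
(0.02, 0.156) [0.7636 0.0221] [0.3 0.4]
tab [ 0.0647 -0.0004] [ 0.602328   -0.00060648] post [-0.0611 -0.1144] [0.50641206 0.13944689]
carton [array([-0.1189, -0.0091]), array([-0.1243,  0.1109]), array([-0.0241,  0.1156]), array([-0.019 , -0.0049])] [-0.071575  0.053125]
```

```bash
python3 - <<'E'
from h import *
import json
st();s,i=snap('wrist','w2');json.dump({k:np.array(s[k]).tolist() for k in('eef_pos','tcp_rot')},open('w2.json','w'));print(np.round(s['dq'],3))
a=cv2.imread('pics/w1.png')[90:270,220:440];b=i[90:270,220:440]
print(cv2.phaseCorrelate(a.mean(2).astype('f'),b.mean(2).astype('f')))
s1,_=snap('side','side1');s2,_=snap('top','top1')
E
```

```text
t 2.15 tcpJ [-0.0618  0.0024  0.348 ] q [0.03 0.11 1.51 0.   1.53 0.17] F [-1.3  0.2 -1.7] open 0.5
[-0.064 -0.046  0.052 -0.042  0.021 -0.064]
((-0.0004529577896903447, 1.2158478380341933), 0.8241250064049238)
```

```bash
python3 - <<'E'
import cv2
a=cv2.imread('pics/side1.png')[100:285,220:405]; cv2.imwrite('pics/side1c.png',cv2.resize(a,None,fx=3,fy=3,interpolation=cv2.INTER_CUBIC))
E
```

```text
(no output)
```

View pics/side1c.png

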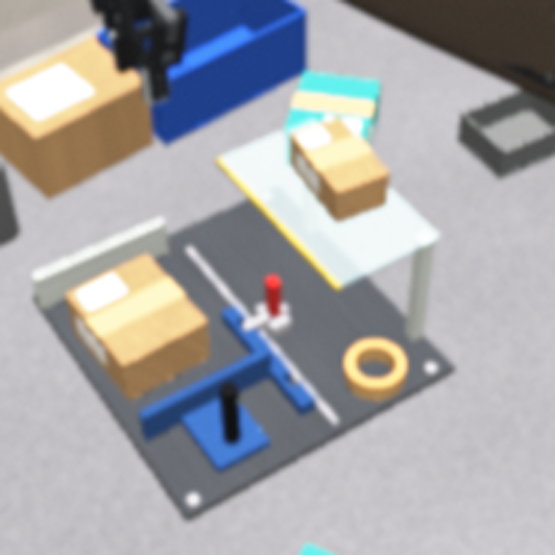

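```bash
python3 - <<'E'
from h import *
import json
s=json.load(open('w2.json'));print(s)
P=lambda u,v,z:plane('wrist',(u/3+215,v/3+85+1.2),z,s)[:2]
F=[(25,27,-140,-160,12),(622,582,190,185,12),(72,527,67,-110,166),(591,527,67,110,166),(632,350,20,156,62)]
J=[(f[2]/1e3,f[3]/1e3) for f in F];W=[P(f[0],f[1],f[4]/1e3) for f in F]
th,o,R=fit(J,W);print(th,o)
print('tab',P(329,440,.078),'post',P(77,207,.106))
# fixed cams: tab top, post top
for n,px in (('side',(220+273/3,100+281/3)),('top',(240+364/5,115+300/4.8))): print(n,plane(n,px,.078))
for n,px in (('side',(220+229/3,100+388/3)),('top',(240+160/5,115+434/4.8))): print(n,plane(n,px,.106))
E
```

```text
{'eef_pos': [0.6141194642524891, 0.1229811849301414, 0.3480487311320872], 'tcp_rot': [0.9978602075348968, -0.06536857169703288, -0.0009401245184128206, -0.0010354798849996996]}
-1.7061731687248627 [0.61147089 0.06221563]
tab [ 0.60234388 -0.0019203 ] post [0.50625499 0.13833604]
side [0.59682511 0.00126874 0.078     ]
top [ 0.59706319 -0.00078842  0.078     ]
side [0.50029234 0.13809422 0.106     ]
top [0.50107646 0.13594749 0.106     ]
```

```bash
sed -i 's/^TH=.*/TH=-1.704;O=np.array([0.607,0.0625])/' h.py; python3 -c "
from h import *
R=tool(40);p=np.array([.063,0,.062])-.09*np.array([np.sin(.698),0,-np.cos(.698)]);delta(R,grasp_j=p)"
```

```text
xyz [0.0018, 0.0722, 0.2325] dr [-0.697, 0.002, -0.002] deg 39.9 dist 0.243
```

```bash
python3 -m jog '[{"grip":0.3,"xyz":[0.002,0.0,0.04],"dr":[-0.12,0.0,0.0]},{"grip":0.3,"xyz":[0.002,0.0,0.07],"dr":[-0.24,0.0,0.0]},{"grip":0.3,"xyz":[0.002,0.02,0.10],"dr":[-0.36,0.0,0.0]},{"grip":0.3,"xyz":[0.002,0.03,0.13],"dr":[-0.48,0.0,0.0]},{"grip":0.3,"xyz":[0.002,0.05,0.16],"dr":[-0.60,0.0,0.0]},{"grip":0.3,"xyz":[0.002,0.06,0.19],"dr":[-0.697,0.002,0]},{"grip":0.3,"xyz":[0.002,0.072,0.22],"dr":[-0.697,0.002,0]},{"grip":0.3,"xyz":[0.002,0.072,0.232],"dr":[-0.697,0.002,0]},{"grip":0.3,"xyz":[0.002,0.072,0.232],"dr":[-0.697,0.002,0]},{"grip":0.3,"xyz":[0.002,0.072,0.232],"dr":[-0.697,0.002,0]},{"grip":0.3,"xyz":[0.002,0.072,0.232],"dr":[-0.697,0.002,0]}]'; python3 -c "
from h import *
s=st();s,i=snap('wrist','w3');snap('side','side3')
import json;json.dump({k:np.array(s[k]).tolist() for k in('eef_pos','tcp_rot')},open('w3.json','w'))
delta(tool(40),grasp_j=(.063,0,.062))"
```

```text
time: 3.22
eef_pos: [0.6077, 0.0458, 0.1214]
tcp_rot: [0.938, -0.065, -0.02, 0.34]
contact_force: [0.4, -0.0, 0.4]
opening: 0.697
t 3.22 tcpJ [0.0164 0.0029 0.1214] q [ 0.2   0.41  1.68 -0.67  1.36  0.59] F [ 0.4 -0.   0.4] open 0.7
xyz [-0.0033, -0.0018, 0.0945] dr [-0.003, -0.004, -0.007] deg 0.5 dist 0.095
```

View pics/w3.png

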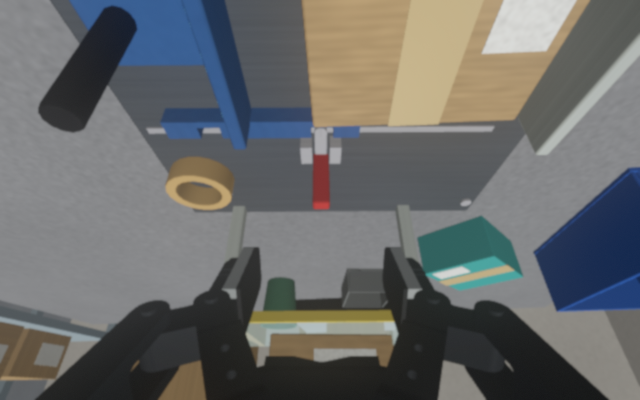

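View pics/side3.png

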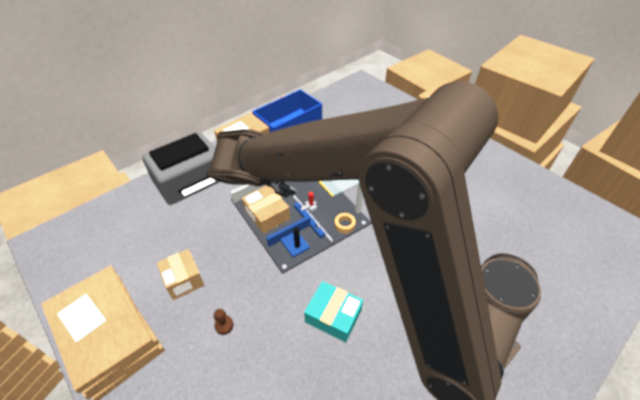

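```bash
python3 - <<'E'
from h import *
import json
s=json.load(open('w3.json'));im=cv2.imread('pics/w3.png');hsv=cv2.cvtColor(im,cv2.COLOR_BGR2HSV)
m=((hsv[...,0]<6)|(hsv[...,0]>174))&(hsv[...,1]>150)&(hsv[...,2]>60);m[:, :290]=0;m[:,350:]=0;m[240:]=0
ys,xs=np.where(m);print(xs.min(),xs.max(),ys.min(),ys.max())
b=hsv[...,2]*m;
for y in range(ys.min(),ys.max()+1,3): print(y,xs[ys==y].min(),xs[ys==y].max(),hsv[y,321])
cv2.imwrite('pics/w3c.png',cv2.resize(im[110:230,260:400],None,fx=5,fy=5,interpolation=cv2.INTER_CUBIC))
for z,v in((.078,200),(.078,202),(.078,205),(.078,209)):
  p=plane('wrist',(321,v),z,s);print(v,w2j(p).round(4))
E
```

```text
314 328 157 207
157 315 326 [  0 153 127]
160 316 326 [  0 151 127]
163 315 326 [  0 153 127]
166 316 326 [  0 153 127]
169 315 326 [  0 155 127]
172 315 326 [  0 153 128]
175 315 326 [  0 155 127]
178 315 326 [  0 155 127]
181 315 326 [  0 153 128]
184 315 327 [  0 151 128]
187 315 327 [  0 153 128]
190 315 327 [  0 153 128]
193 315 327 [  0 153 128]
196 315 327 [  0 153 128]
199 315 327 [  0 153 128]
202 314 328 [  1 160 164]
205 314 328 [  1 164 190]
200 [0.0549 0.0031 0.078 ]
202 [0.0579 0.003  0.078 ]
205 [0.0627 0.003  0.078 ]
209 [0.0692 0.003  0.078 ]
```

View pics/w3c.png

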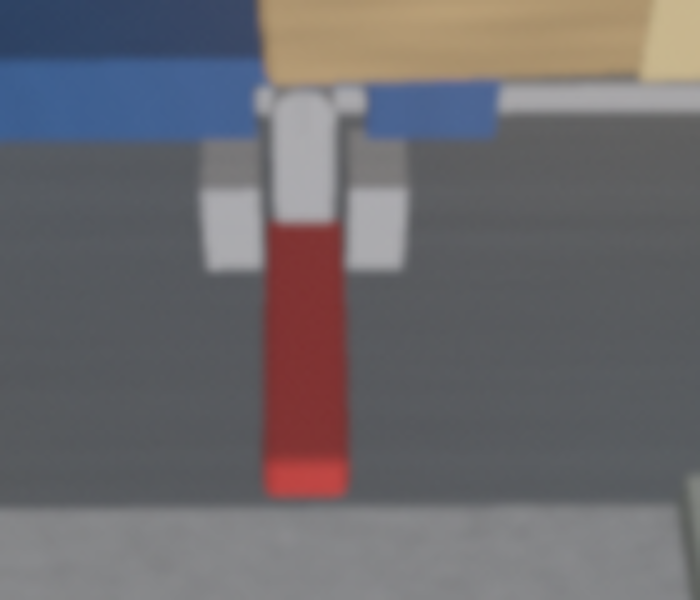

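```bash
python3 -m jog '[{"grip":0.3,"xyz":[0,-0.001,0.03],"dr":[0,0,0]},{"grip":0.3,"xyz":[0,-0.001,0.055],"dr":[0,0,0]},{"grip":0.3,"xyz":[0,-0.001,0.075],"dr":[0,0,0]},{"grip":0.3,"xyz":[0,-0.001,0.088],"dr":[0,0,0]},{"grip":0.3,"xyz":[0,-0.001,0.094],"dr":[0,0,0]},{"grip":0.3,"xyz":[0,-0.001,0.094],"dr":[0,0,0]},{"grip":0.3,"xyz":[0,-0.001,0.094],"dr":[0,0,0]},{"grip":0.3,"xyz":[0,-0.001,0.094],"dr":[0,0,0]}]' 40; python3 -c "
from h import *
s=st();snap('wrist','w4');snap('side','side4')
delta(tool(40),grasp_j=(.0635,.003,.062))"
```

```text
time: 3.98
eef_pos: [0.599, -0.0121, 0.0466]
tcp_rot: [0.938, -0.064, -0.021, 0.341]
contact_force: [-0.4, 0.7, 0.3]
opening: 0.699
t 3.98 tcpJ [0.075  0.002  0.0466] q [ 0.11  0.47  1.77 -0.73  1.21  0.62] F [-0.4  0.7  0.3] open 0.7
xyz [0.0013, 0.0012, -0.0007] dr [-0.002, -0.002, -0.004] deg 0.3 dist 0.002
```

View pics/w4.png

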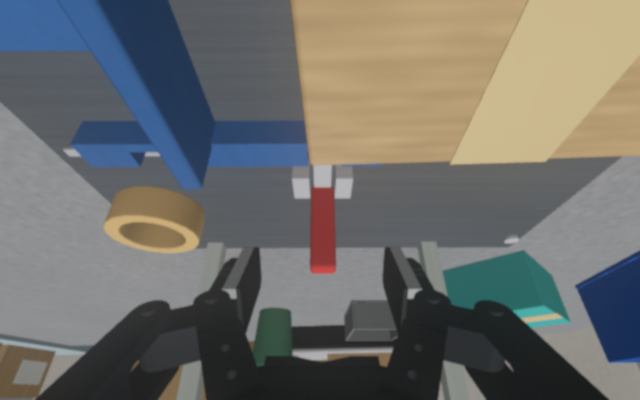

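```bash
python3 -m jog '[{"grip":0.8,"xyz":[0.001,0.001,-0.001],"dr":[0,0,0]},{"grip":1,"xyz":[0.001,0.001,-0.001],"dr":[0,0,0]},{"grip":1,"xyz":[0.001,0.001,-0.001],"dr":[0,0,0]},{"grip":1,"xyz":[0.001,0.001,-0.001],"dr":[0,0,0]},{"grip":1,"xyz":[0.001,0.001,-0.001],"dr":[0,0,0]},{"grip":1,"xyz":[0.001,0.001,-0.001],"dr":[0,0,0]},{"grip":1,"xyz":[0.001,0.001,-0.001],"dr":[0,0,0]},{"grip":1,"xyz":[0.001,0.001,-0.001],"dr":[0,0,0]}]' 40; python3 -c "
from h import *
s=st();R=Ro.from_quat(s['tcp_rot']).as_matrix();print(R.T@(j2w((.026,0,0))-j2w((0,0,0))))"
```

```text
time: 4.75
eef_pos: [0.5986, -0.0131, 0.0464]
tcp_rot: [0.938, -0.064, -0.022, 0.341]
contact_force: [-0.1, -0.4, 0.6]
opening: -0.004
t 4.75 tcpJ [0.076  0.0017 0.0464] q [ 0.11  0.47  1.77 -0.73  1.21  0.62] F [-0.1 -0.4  0.6] open -0.0
[5.49755402e-05 1.99353096e-02 1.66907283e-02]
```

```bash
python3 -c "
from h import *
s,i=snap('wrist','w5');s,j=snap('side','side5')
cv2.imwrite('pics/side5c.png',cv2.resize(j[140:270,230:380],None,fx=4,fy=4,interpolation=cv2.INTER_CUBIC))"
```

```text
(no output)
```

View pics/w5.png

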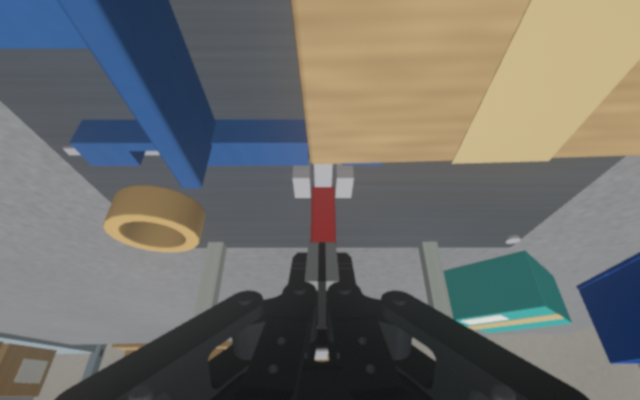

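View pics/side5c.png

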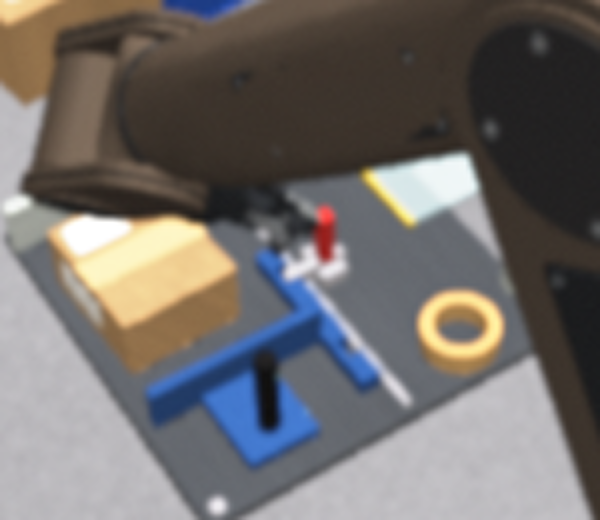

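```bash
python3 - <<'E'
from h import *
j=cv2.imread('pics/side5.png')
cv2.imwrite('pics/side5d.png',cv2.resize(j[180:220,270:330],None,fx=10,fy=10,interpolation=cv2.INTER_CUBIC))
s=ctrl.get_state()
c=ctrl.get_calibration('side')
def pr(X):
    q=c['mtx']@(c['R']@X+c['t']);return q[:2]/q[2]
R=Ro.from_quat(s['tcp_rot']).as_matrix()
for l in(0,-.02,-.04,-.1):print(l,pr(s['eef_pos']+R[:,2]*l))
print('tab',pr(j2w((.0635,.003,.078))),pr(j2w((.0635,.003,.026))))
w=ctrl.get_calibration('wrist');H=np.linalg.inv(w['hand_eye'])
for p in((0,0,0),(0,-.011,0),(0,0,-.0187),(0,-.011,-.0187),(0,-.011,-.04),(0,0,-.04)):
    q=w['mtx']@(H[:3,:3]@p+H[:3,3]);print(p,q[:2]/q[2])
E
```

```text
0 [314.17196975 197.86962443]
-0.02 [310.760549   196.29630959]
-0.04 [307.25817883 194.68104973]
-0.1 [296.16748555 189.56612733]
tab [310.53181307 192.5263433 ] [310.80883687 203.42477662]
(0, 0, 0) [320.84228663 227.06384227]
(0, -0.011, 0) [320.83283321 210.48054925]
(0, 0, -0.0187) [320.7638669  240.26803829]
(0, -0.011, -0.0187) [320.75195764 222.26784972]
(0, -0.011, -0.04) [320.63742117 238.9610945 ]
(0, 0, -0.04) [320.65326923 258.89030544]
```

View pics/side5d.png

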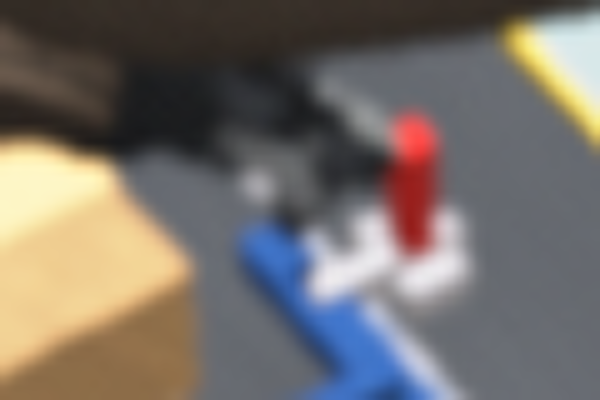

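```bash
python3 -m jog '[{"grip":0.4,"xyz":[0,0,0],"dr":[0,0,0]},{"grip":0.4,"xyz":[0,0,0],"dr":[0,0,0]},{"grip":0.4,"xyz":[0,0,0],"dr":[0,0,0]},{"grip":0.4,"xyz":[0,0,0],"dr":[0,0,0]},{"grip":0.4,"xyz":[0,0,0],"dr":[0,0,0]},{"grip":0.4,"xyz":[0,0,0.008],"dr":[0,0,0]},{"grip":0.4,"xyz":[0,0,0.016],"dr":[0,0,0]},{"grip":0.4,"xyz":[0,0,0.022],"dr":[0,0,0]},{"grip":0.4,"xyz":[0,0,0.022],"dr":[0,0,0]},{"grip":0.4,"xyz":[0,0,0.022],"dr":[0,0,0]}]' 40; python3 -c "
from h import *
s=st();s,i=snap('wrist','w6');s,j=snap('side','side6')
cv2.imwrite('pics/s6.png',cv2.resize(j[170:230,260:350],None,fx=8,fy=8,interpolation=cv2.INTER_CUBIC))"
```

```text
time: 5.68
eef_pos: [0.596, -0.0276, 0.0287]
tcp_rot: [0.938, -0.064, -0.023, 0.341]
contact_force: [0.0, 0.5, -0.1]
opening: 0.6
t 5.68 tcpJ [0.0908 0.0011 0.0287] q [ 0.09  0.48  1.78 -0.74  1.18  0.63] F [ 0.   0.5 -0.1] open 0.6
```

View pics/w6.png

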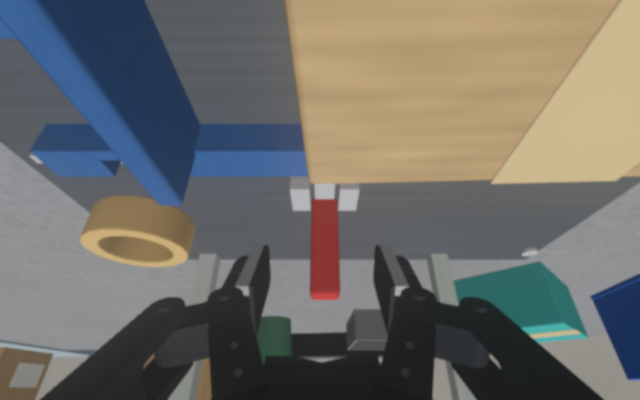

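View pics/s6.png

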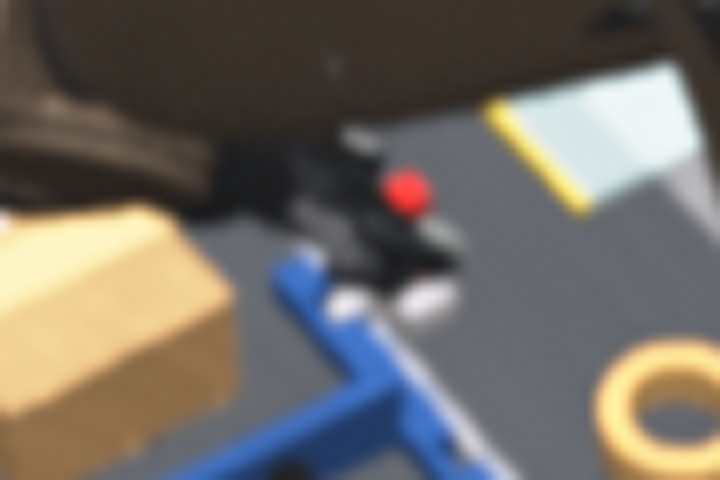

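```bash
python3 -m jog '[{"grip":1,"xyz":[0,0,0],"dr":[0,0,0]},{"grip":1,"xyz":[0,0,0],"dr":[0,0,0]},{"grip":1,"xyz":[0,0,0],"dr":[0,0,0]},{"grip":1,"xyz":[0,0,0],"dr":[0,0,0]},{"grip":1,"xyz":[0,0,0],"dr":[0,0,0]},{"grip":1,"xyz":[0,0,0],"dr":[0,0,0]},{"grip":1,"xyz":[0,0,0],"dr":[0,0,0]}]' 40; python3 -c "
from h import *
s=st();s,i=snap('wrist','w7')"
```

```text
time: 6.37
eef_pos: [0.5975, -0.0269, 0.03]
tcp_rot: [0.938, -0.064, -0.021, 0.341]
contact_force: [1.8, 0.8, 0.5]
opening: 0.149
t 6.37 tcpJ [0.0898 0.0025 0.03  ] q [ 0.09  0.48  1.78 -0.75  1.18  0.63] F [1.8 0.8 0.5] open 0.15
```

View pics/w7.png

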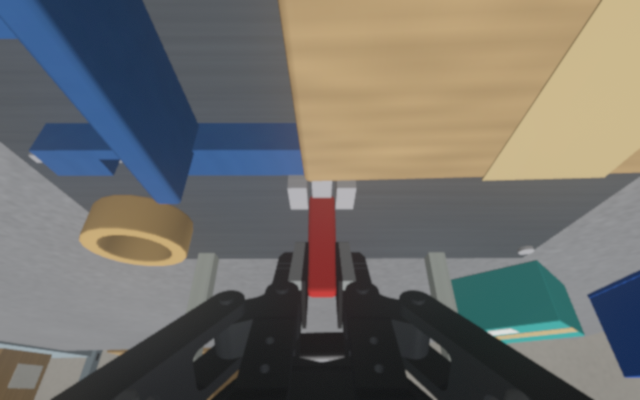

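```bash
python3 -m jog '[{"grip":1,"xyz":[0,0.003,0.0025],"dr":[0,0,0]},{"grip":1,"xyz":[0,0.006,0.005],"dr":[0,0,0]},{"grip":1,"xyz":[0,0.0092,0.0077],"dr":[0,0,0]},{"grip":1,"xyz":[0,0.0092,0.0077],"dr":[0,0,0]}]' 40; python3 -c "
from h import *
s=st();s,i=snap('wrist','w8');s,j=snap('side','side8')
cv2.imwrite('pics/s8.png',cv2.resize(j[150:230,260:360],None,fx=7,fy=7,interpolation=cv2.INTER_CUBIC))"
```

```text
time: 6.75
eef_pos: [0.5957, -0.0398, 0.03]
tcp_rot: [0.938, -0.064, -0.022, 0.341]
contact_force: [3.8, 0.3, 0.5]
opening: 0.15
t 6.75 tcpJ [0.1029 0.0024 0.03  ] q [ 0.07  0.48  1.79 -0.75  1.16  0.62] F [3.8 0.3 0.5] open 0.15
```

View pics/s8.png

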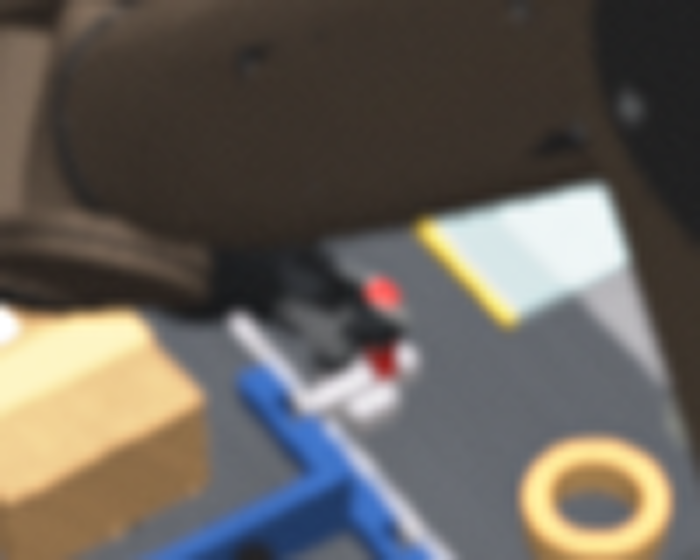

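View pics/w8.png

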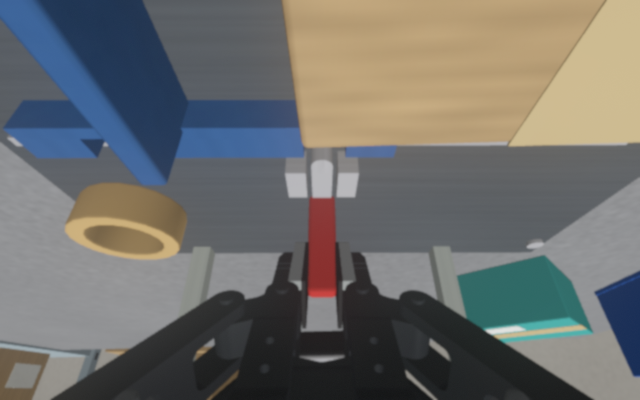

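```bash
python3 -m jog '[{"grip":1,"xyz":[0,0.003,0.0025],"dr":[0,0,0]},{"grip":1,"xyz":[0,0.006,0.005],"dr":[0,0,0]},{"grip":1,"xyz":[0,0.0075,0.0063],"dr":[0,0,0]},{"grip":1,"xyz":[0,0.0075,0.0063],"dr":[0,0,0]}]' 40; python3 -c "
from h import *
s=st();s,i=snap('wrist','w9');s,j=snap('side','side9')
cv2.imwrite('pics/s9.png',cv2.resize(j[150:230,260:360],None,fx=7,fy=7,interpolation=cv2.INTER_CUBIC))"
```

```text
time: 7.18
eef_pos: [0.5943, -0.0492, 0.03]
tcp_rot: [0.938, -0.064, -0.022, 0.341]
contact_force: [5.8, -0.5, 1.9]
opening: 0.152
t 7.18 tcpJ [0.1124 0.0023 0.03  ] q [ 0.05  0.47  1.8  -0.76  1.16  0.61] F [ 5.8 -0.5  1.9] open 0.15
```

View pics/s9.png

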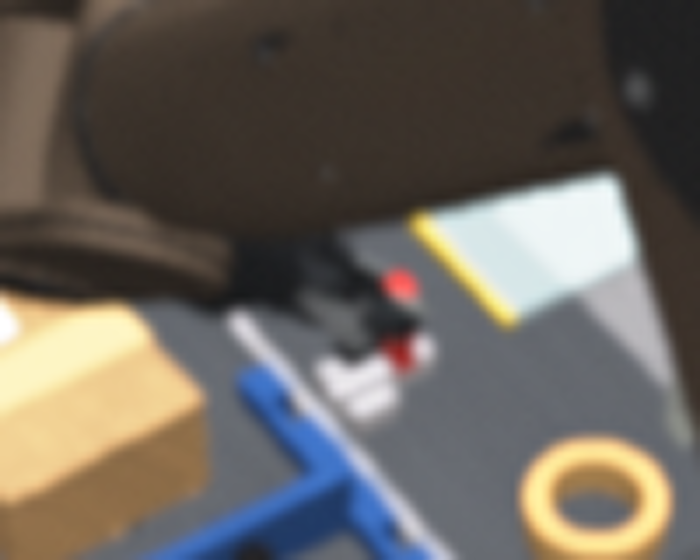

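View pics/w9.png

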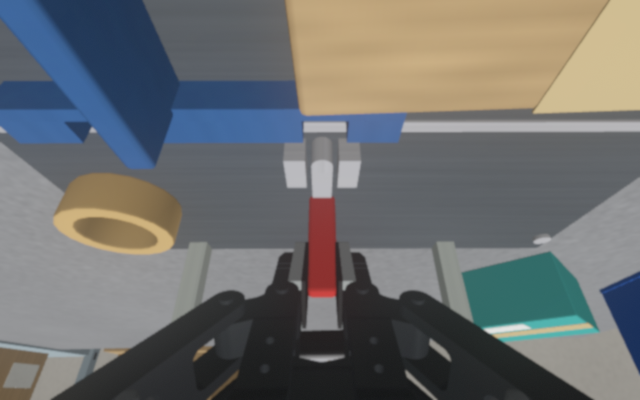

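```bash
python3 -m jog '[{"grip":0.5,"xyz":[0,0,0],"dr":[0,0,0]},{"grip":0.5,"xyz":[0,0,0],"dr":[0,0,0]},{"grip":0.5,"xyz":[0,0,0],"dr":[0,0,0]},{"grip":0.5,"xyz":[0,0,0],"dr":[0,0,0]},{"grip":0.5,"xyz":[0,0,-0.03],"dr":[0,0,0]},{"grip":0.5,"xyz":[0,0,-0.07],"dr":[0,0,0]},{"grip":0.5,"xyz":[0,0,-0.11],"dr":[0,0,0]},{"grip":0.5,"xyz":[0,0,-0.15],"dr":[0,0,0]},{"grip":0.5,"xyz":[0,0,-0.19],"dr":[0,0,0]},{"grip":0.5,"xyz":[0,0,-0.22],"dr":[0,0,0]},{"grip":0.5,"xyz":[0,0,-0.22],"dr":[0,0,0]}]' 40; python3 -c "
from h import *
s=st();s,i=snap('wrist','w10')
cv2.imwrite('pics/w10c.png',cv2.resize(i[80:260,180:460],None,fx=2.8,fy=2.8,interpolation=cv2.INTER_CUBIC))
"
```

```text
time: 8.2
eef_pos: [0.6153, 0.0953, 0.2048]
tcp_rot: [0.938, -0.064, -0.017, 0.339]
contact_force: [0.9, -0.6, 1.2]
opening: 0.503
t 8.2 tcpJ [-0.0336  0.0039  0.2048] q [ 0.27  0.37  1.57 -0.64  1.52  0.54] F [ 0.9 -0.6  1.2] open 0.5
```

View pics/w10.png

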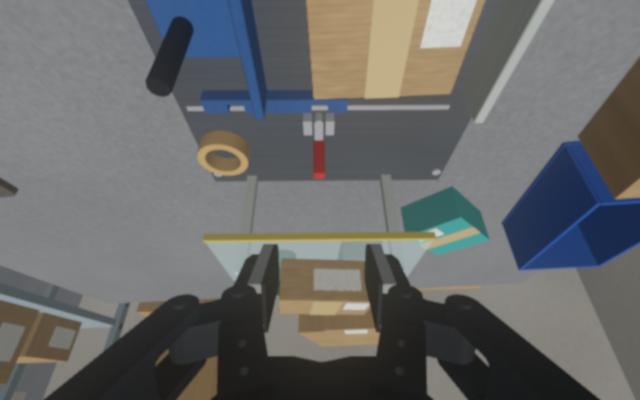

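```bash
python3 -c "
from h import *
delta(tool(0),tcp_j=(-.0605,-.113,.2))"
```

```text
xyz [-0.1159, -0.0226, -0.0179] dr [0.695, -0.007, -0.002] deg 39.8 dist 0.119
```

```bash
python3 -m jog '[{"grip":0.4,"xyz":[-0.01,-0.005,-0.02],"dr":[0.12,0,0]},{"grip":0.4,"xyz":[-0.04,-0.01,-0.02],"dr":[0.24,0,0]},{"grip":0.4,"xyz":[-0.07,-0.015,-0.02],"dr":[0.36,0,0]},{"grip":0.4,"xyz":[-0.10,-0.02,-0.018],"dr":[0.48,0,0]},{"grip":0.4,"xyz":[-0.116,-0.023,-0.018],"dr":[0.6,-0.007,-0.002]},{"grip":0.4,"xyz":[-0.116,-0.023,-0.018],"dr":[0.695,-0.007,-0.002]},{"grip":0.4,"xyz":[-0.116,-0.023,-0.018],"dr":[0.695,-0.007,-0.002]},{"grip":0.4,"xyz":[-0.116,-0.023,-0.018],"dr":[0.695,-0.007,-0.002]},{"grip":0.4,"xyz":[-0.116,-0.023,-0.018],"dr":[0.695,-0.007,-0.002]},{"grip":0.4,"xyz":[-0.116,-0.023,-0.018],"dr":[0.695,-0.007,-0.002]}]' 40; python3 -c "
from h import *
s=st();s,i=snap('wrist','w11')
import json;json.dump({k:np.array(s[k]).tolist() for k in('eef_pos','tcp_rot')},open('w11.json','w'))
delta(tool(0),tcp_j=(-.0605,-.113,.055))
"
```

```text
time: 9.08
eef_pos: [0.5014, 0.1361, 0.196]
tcp_rot: [0.998, -0.068, -0.004, 0.001]
contact_force: [0.4, 0.6, -0.2]
opening: 0.602
t 9.08 tcpJ [-0.0589 -0.1144  0.196 ] q [ 0.07 -0.06  1.95 -0.    1.26  0.21] F [ 0.4  0.6 -0.2] open 0.6
xyz [0.0023, -0.0017, 0.1412] dr [0.003, 0.007, -0.002] deg 0.5 dist 0.141
```

View pics/w11.png

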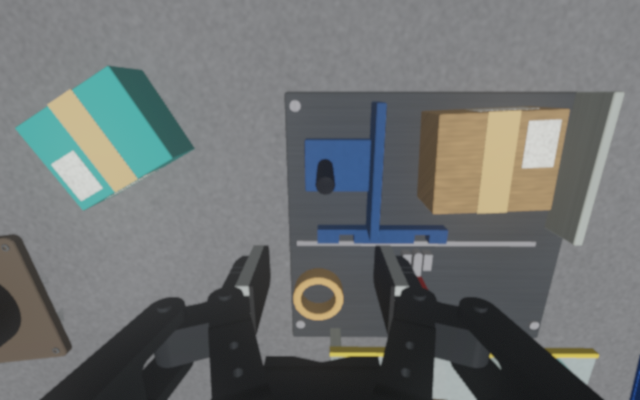

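```bash
python3 - <<'E'
from h import *
import json
s=json.load(open('w11.json'));im=cv2.imread('pics/w11.png')
c=im[140:210,295:365];cv2.imwrite('pics/w11c.png',cv2.resize(c,None,fx=8,fy=8,interpolation=cv2.INTER_CUBIC))
for v in(182,185,188):print(w2j(plane('wrist',(325.5,v),.106,s)))
E
```

```text
[-0.06375991 -0.11117098  0.106     ]
[-0.0609979  -0.11116708  0.106     ]
[-0.05821898 -0.11116314  0.106     ]
```

View pics/w11c.png

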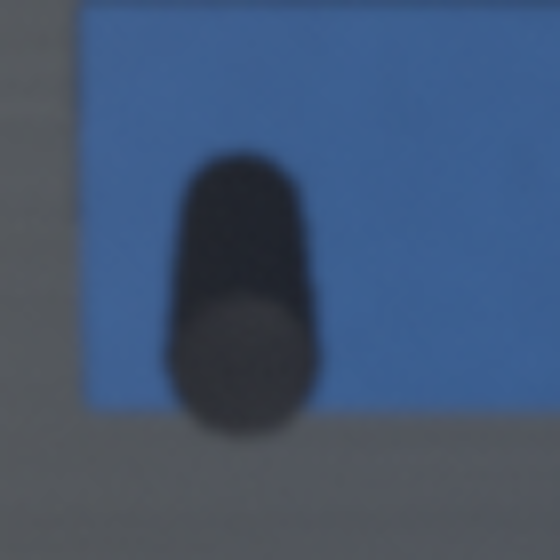

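```bash
python3 -m jog '[{"grip":0.4,"xyz":[0.003,-0.002,0.03],"dr":[0,0.005,0]},{"grip":0.4,"xyz":[0.003,-0.002,0.06],"dr":[0,0.005,0]},{"grip":0.4,"xyz":[0.003,-0.002,0.09],"dr":[0,0.005,0]},{"grip":0.4,"xyz":[0.003,-0.002,0.115],"dr":[0,0.005,0]},{"grip":0.4,"xyz":[0.003,-0.002,0.132],"dr":[0,0.005,0]},{"grip":0.4,"xyz":[0.003,-0.002,0.141],"dr":[0,0.005,0]},{"grip":0.4,"xyz":[0.003,-0.002,0.141],"dr":[0,0.005,0]},{"grip":0.4,"xyz":[0.003,-0.002,0.141],"dr":[0,0.005,0]},{"grip":1,"xyz":[0.003,-0.002,0.141],"dr":[0,0.005,0]},{"grip":1,"xyz":[0.003,-0.002,0.141],"dr":[0,0.005,0]},{"grip":1,"xyz":[0.003,-0.002,0.141],"dr":[0,0.005,0]},{"grip":1,"xyz":[0.003,-0.002,0.141],"dr":[0,0.005,0]}]' 50; python3 -m jog '[{"grip":1,"xyz":[0,0,0],"dr":[0,0,0]},{"grip":1,"xyz":[0,0,0],"dr":[0,0,0]},{"grip":1,"xyz":[0,0,0],"dr":[0,0,0]}]'; python3 -c "
from h import *
s=st();s,i=snap('wrist','w12')
"
```

```text
time: 10.13
eef_pos: [0.5051, 0.1375, 0.0578]
tcp_rot: [0.998, -0.068, 0.001, 0.001]
contact_force: [-1.6, 0.2, 4.8]
opening: 0.175
time: 10.38
eef_pos: [0.5051, 0.1375, 0.0578]
tcp_rot: [0.998, -0.068, 0.001, 0.001]
contact_force: [-2.5, 0.9, 6.2]
opening: 0.174
t 10.38 tcpJ [-0.0608 -0.111   0.0578] q [ 0.07  0.11  2.05 -0.    0.98  0.21] F [-2.5  0.9  6.2] open 0.17
```

View pics/w12.png

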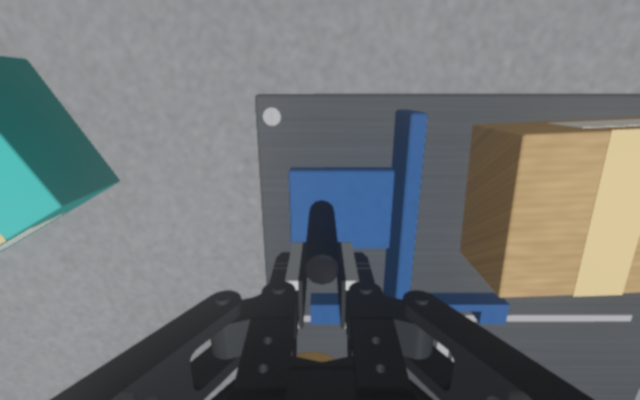

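```bash
python3 -m jog '[{"grip":1,"xyz":[0.004,0,0],"dr":[0,0,0]},{"grip":1,"xyz":[0.010,0,0],"dr":[0,0,0]},{"grip":1,"xyz":[0.016,0,0],"dr":[0,0,0]},{"grip":1,"xyz":[0.022,0,0],"dr":[0,0,0]},{"grip":1,"xyz":[0.028,0,0],"dr":[0,0,0]},{"grip":1,"xyz":[0.034,0,0],"dr":[0,0,0]},{"grip":1,"xyz":[0.040,0,0],"dr":[0,0,0]},{"grip":1,"xyz":[0.046,0,0],"dr":[0,0,0]},{"grip":1,"xyz":[0.052,0,0],"dr":[0,0,0]},{"grip":1,"xyz":[0.058,0,0],"dr":[0,0,0]},{"grip":1,"xyz":[0.064,0,0],"dr":[0,0,0]},{"grip":1,"xyz":[0.070,0,0],"dr":[0,0,0]}]'; python3 -m jog '[{"grip":1,"xyz":[0.004,0,0],"dr":[0,0,0]},{"grip":1,"xyz":[0.008,0,0],"dr":[0,0,0]},{"grip":1,"xyz":[0.012,0,0],"dr":[0,0,0]},{"grip":1,"xyz":[0.012,0,0],"dr":[0,0,0]},{"grip":1,"xyz":[0.012,0,0],"dr":[0,0,0]}]'; python3 -c "
from h import *
s=st();s,i=snap('wrist','w13');s,j=snap('top','top13')
cv2.imwrite('pics/t13.png',cv2.resize(j[115:240,240:370],None,fx=4.5,fy=4.5,interpolation=cv2.INTER_CUBIC))
"
```

```text
time: 11.43
eef_pos: [0.5725, 0.1283, 0.0578]
tcp_rot: [0.998, -0.068, -0.002, 0.001]
contact_force: [-7.6, 1.3, 10.7]
opening: 0.181
time: 11.85
eef_pos: [0.5853, 0.1265, 0.0578]
tcp_rot: [0.998, -0.068, -0.001, 0.001]
contact_force: [-4.1, -0.7, 8.5]
opening: 0.172
t 11.85 tcpJ [-0.0606 -0.03    0.0578] q [ 0.04  0.27  1.86 -0.    1.01  0.18] F [-4.1 -0.7  8.5] open 0.17
```

View pics/w13.png

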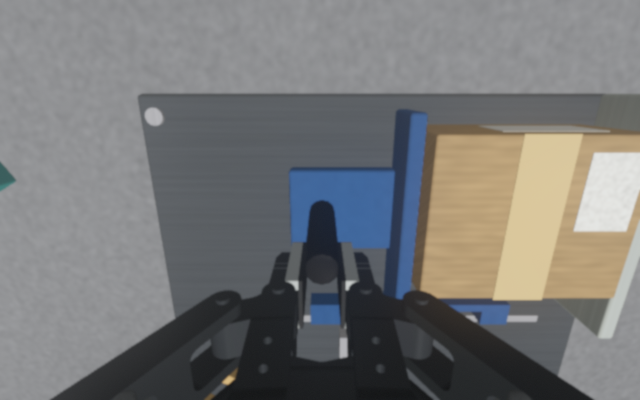

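View pics/t13.png

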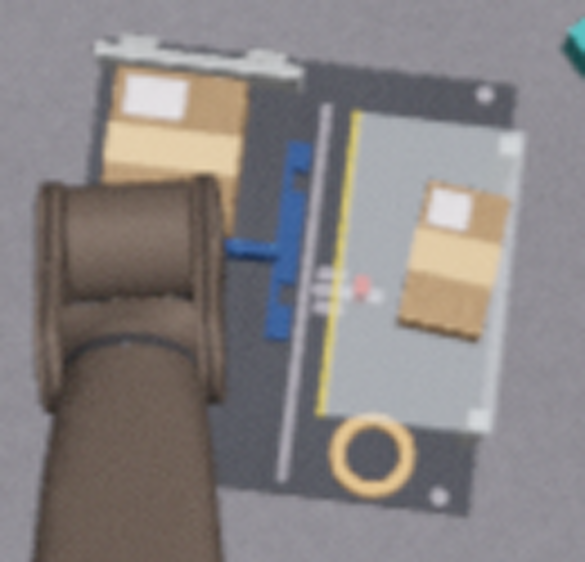

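```bash
python3 -m jog '[{"grip":1,"xyz":[0.003,0,0],"dr":[0,0,0]},{"grip":1,"xyz":[0.006,0,0],"dr":[0,0,0]},{"grip":1,"xyz":[0.008,0,0],"dr":[0,0,0]},{"grip":1,"xyz":[0.008,0,0],"dr":[0,0,0]},{"grip":1,"xyz":[0.008,0,0],"dr":[0,0,0]},{"grip":1,"xyz":[0.008,0,0],"dr":[0,0,0]}]'; python3 -c "
from h import *
s=st();s,j=snap('top','top14')
cv2.imwrite('pics/t14.png',cv2.resize(j[140:200,285:345],None,fx=10,fy=10,interpolation=cv2.INTER_CUBIC))
s,j=snap('side','side14');cv2.imwrite('pics/s14.png',cv2.resize(j[150:260,240:380],None,fx=5,fy=5,interpolation=cv2.INTER_CUBIC))
"
```

```text
time: 12.45
eef_pos: [0.5931, 0.1255, 0.0578]
tcp_rot: [0.998, -0.068, -0.001, 0.001]
contact_force: [-4.0, 0.8, 7.1]
opening: 0.178
t 12.45 tcpJ [-0.0606 -0.0222  0.0578] q [ 0.04  0.28  1.85 -0.    1.02  0.18] F [-4.   0.8  7.1] open 0.18
```

View pics/t14.png

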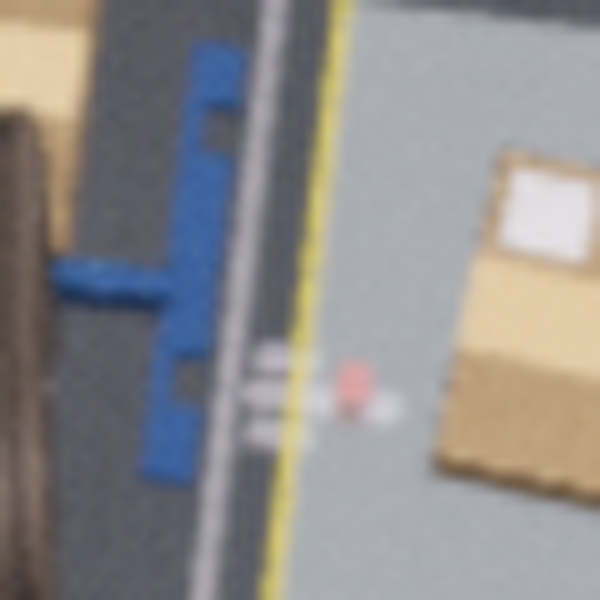

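View pics/s14.png

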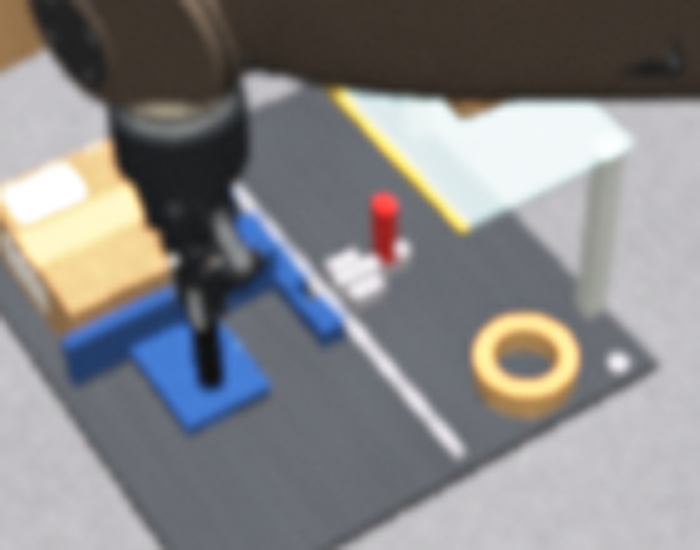

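```bash
python3 -m jog '[{"grip":0.4,"xyz":[0,0,0],"dr":[0,0,0]},{"grip":0.4,"xyz":[0,0,0],"dr":[0,0,0]},{"grip":0.4,"xyz":[0,0,0],"dr":[0,0,0]},{"grip":0.4,"xyz":[0,0,0],"dr":[0,0,0]},{"grip":0.4,"xyz":[0,0,-0.03],"dr":[0,0,0]},{"grip":0.4,"xyz":[0,0,-0.07],"dr":[0,0,0]},{"grip":0.4,"xyz":[0,0,-0.11],"dr":[0,0,0]},{"grip":0.4,"xyz":[0,0,-0.15],"dr":[0,0,0]},{"grip":0.4,"xyz":[0,0,-0.17],"dr":[0,0,0]},{"grip":0.4,"xyz":[0,0,-0.17],"dr":[0,0,0]},{"grip":0.4,"xyz":[0,0,-0.17],"dr":[0,0,0]}]'; python3 -c "
from h import *
import json
s=st();s,i=snap('wrist','w15')
json.dump({k:np.array(s[k]).tolist() for k in('eef_pos','tcp_rot')},open('w15.json','w'))
delta(tool(40),tcp_j=(-.0336,.0025,.2048))
"
```

```text
time: 13.47
eef_pos: [0.5943, 0.1254, 0.2278]
tcp_rot: [0.998, -0.068, 0.002, 0.001]
contact_force: [-0.4, -0.9, -0.1]
opening: 0.599
t 13.47 tcpJ [-0.0607 -0.021   0.2278] q [ 0.04  0.11  1.71 -0.    1.31  0.18] F [-0.4 -0.9 -0.1] open 0.6
xyz [0.0248, 0.0267, 0.0207] dr [-0.696, 0.002, -0.002] deg 39.9 dist 0.042
```

View pics/w15.png

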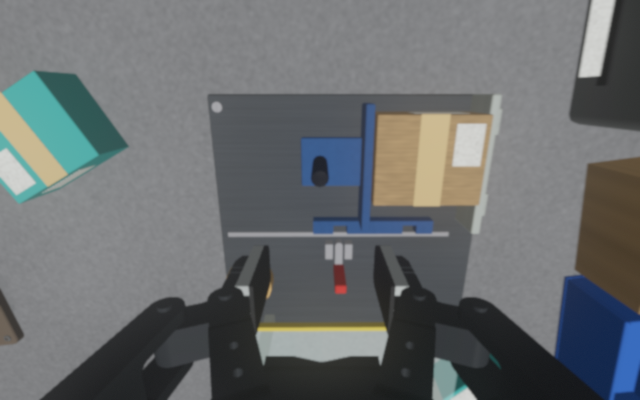

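```bash
python3 -m jog '[{"grip":0.4,"xyz":[0.005,0.002,0],"dr":[-0.12,0,0]},{"grip":0.4,"xyz":[0.01,0.006,0],"dr":[-0.24,0,0]},{"grip":0.4,"xyz":[0.015,0.01,0.005],"dr":[-0.36,0,0]},{"grip":0.4,"xyz":[0.02,0.02,0.01],"dr":[-0.48,0,0]},{"grip":0.4,"xyz":[0.025,0.027,0.02],"dr":[-0.6,0.002,-0.002]},{"grip":0.4,"xyz":[0.025,0.027,0.021],"dr":[-0.696,0.002,-0.002]},{"grip":0.4,"xyz":[0.025,0.027,0.021],"dr":[-0.696,0.002,-0.002]},{"grip":0.4,"xyz":[0.025,0.027,0.021],"dr":[-0.696,0.002,-0.002]},{"grip":0.4,"xyz":[0.025,0.027,0.021],"dr":[-0.696,0.002,-0.002]}]'; python3 -c "
from h import *
s=st()
delta(tool(40),tcp_j=(.1124,.0023,.03))
"
```

```text
time: 14.27
eef_pos: [0.6142, 0.0949, 0.2044]
tcp_rot: [0.938, -0.063, -0.023, 0.341]
contact_force: [0.1, 0.9, 0.8]
opening: 0.6
t 14.27 tcpJ [-0.0331  0.0028  0.2044] q [ 0.27  0.38  1.56 -0.63  1.52  0.54] F [0.1 0.9 0.8] open 0.6
xyz [-0.0004, -0.0004, 0.2271] dr [-0.001, 0.0, 0.0] deg 0.1 dist 0.227
```

```bash
python3 -m jog '[{"grip":0.4,"xyz":[0,0,0.03],"dr":[0,0,0]},{"grip":0.4,"xyz":[0,0,0.07],"dr":[0,0,0]},{"grip":0.4,"xyz":[0,0,0.11],"dr":[0,0,0]},{"grip":0.4,"xyz":[0,0,0.14],"dr":[0,0,0]},{"grip":0.4,"xyz":[0,0,0.17],"dr":[0,0,0]},{"grip":0.4,"xyz":[0,0,0.19],"dr":[0,0,0]},{"grip":0.4,"xyz":[0,0,0.21],"dr":[0,0,0]},{"grip":0.4,"xyz":[0,0,0.22],"dr":[0,0,0]},{"grip":0.4,"xyz":[0,0,0.226],"dr":[0,0,0]},{"grip":0.4,"xyz":[0,0,0.226],"dr":[0,0,0]},{"grip":0.4,"xyz":[0,0,0.226],"dr":[0,0,0]}]'; python3 -c "
from h import *
s=st();s,i=snap('wrist','w16')
"
```

```text
time: 15.18
eef_pos: [0.5961, -0.0487, 0.0332]
tcp_rot: [0.938, -0.063, -0.021, 0.341]
contact_force: [0.1, -0.3, 0.6]
opening: 0.599
t 15.18 tcpJ [0.1117 0.004  0.0332] q [ 0.05  0.47  1.8  -0.76  1.16  0.61] F [ 0.1 -0.3  0.6] open 0.6
```

View pics/w16.png

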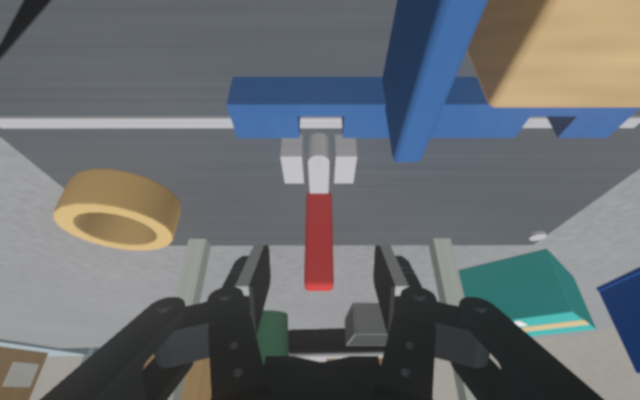

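```bash
python3 -m jog '[{"grip":1,"xyz":[-0.001,0,0],"dr":[0,0,0]},{"grip":1,"xyz":[-0.001,0,0],"dr":[0,0,0]},{"grip":1,"xyz":[-0.001,0,0],"dr":[0,0,0]},{"grip":1,"xyz":[-0.001,0,0],"dr":[0,0,0]},{"grip":1,"xyz":[-0.001,0,0],"dr":[0,0,0]},{"grip":1,"xyz":[-0.001,0,0],"dr":[0,0,0]}]' 40;  python3 -m jog '[{"grip":1,"xyz":[0,-0.003,-0.0025],"dr":[0,0,0]},{"grip":1,"xyz":[0,-0.006,-0.005],"dr":[0,0,0]},{"grip":1,"xyz":[0,-0.009,-0.0075],"dr":[0,0,0]},{"grip":1,"xyz":[0,-0.012,-0.01],"dr":[0,0,0]},{"grip":1,"xyz":[0,-0.015,-0.0125],"dr":[0,0,0]},{"grip":1,"xyz":[0,-0.0175,-0.0147],"dr":[0,0,0]},{"grip":1,"xyz":[0,-0.0188,-0.0157],"dr":[0,0,0]},{"grip":1,"xyz":[0,-0.0188,-0.0157],"dr":[0,0,0]},{"grip":1,"xyz":[0,-0.0188,-0.0157],"dr":[0,0,0]}]'; python3 -c "
from h import *
s=st();s,i=snap('wrist','w17')
"
```

```text
time: 15.73
eef_pos: [0.5947, -0.0481, 0.0326]
tcp_rot: [0.938, -0.063, -0.022, 0.341]
contact_force: [-0.8, 2.6, 3.2]
opening: 0.148
time: 16.48
eef_pos: [0.5979, -0.0244, 0.0326]
tcp_rot: [0.937, -0.063, -0.022, 0.342]
contact_force: [-1.5, -2.1, 6.0]
opening: 0.15
t 16.48 tcpJ [0.0873 0.0025 0.0326] q [ 0.09  0.48  1.78 -0.74  1.19  0.63] F [-1.5 -2.1  6. ] open 0.15
```

View pics/w17.png

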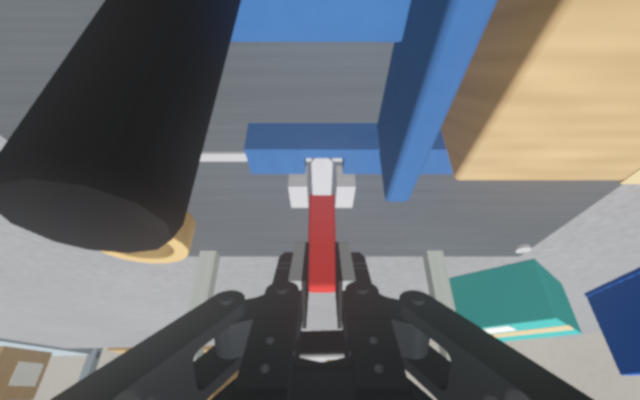

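```bash
python3 -m jog '[{"grip":0.4,"xyz":[0,0,0],"dr":[0,0,0]},{"grip":0.4,"xyz":[0,0,0],"dr":[0,0,0]},{"grip":0.4,"xyz":[0,0,0],"dr":[0,0,0]},{"grip":0.4,"xyz":[0,0,0],"dr":[0,0,0]},{"grip":0.4,"xyz":[0,0,-0.02],"dr":[0,0,0]},{"grip":0.4,"xyz":[0,0,-0.05],"dr":[0,0,0]},{"grip":0.4,"xyz":[0,0.015,-0.08],"dr":[0,0,0]},{"grip":0.4,"xyz":[0,0.03,-0.12],"dr":[0,0,0]},{"grip":0.4,"xyz":[0,0.05,-0.16],"dr":[0,0,0]},{"grip":0.4,"xyz":[0,0.06,-0.20],"dr":[0,0,0]},{"grip":0.4,"xyz":[0,0.06,-0.22],"dr":[0,0,0]},{"grip":0.4,"xyz":[0,0.06,-0.22],"dr":[0,0,0]}]' 40; python3 -c "
from h import *
s=st();delta(tool(0),tcp_j=(-.06,0,.35))
"
```

```text
time: 17.53
eef_pos: [0.613, 0.0733, 0.2457]
tcp_rot: [0.938, -0.063, -0.016, 0.339]
contact_force: [0.0, -0.6, 0.3]
opening: 0.604
t 17.53 tcpJ [-0.0115  0.0045  0.2457] q [ 0.24  0.32  1.57 -0.64  1.55  0.48] F [ 0.  -0.6  0.3] open 0.6
xyz [-0.0031, 0.0293, -0.1112] dr [0.693, -0.013, -0.002] deg 39.7 dist 0.115
```

```bash
python3 -m jog '[{"grip":0.4,"xyz":[-0.003,0.01,-0.03],"dr":[0.1,0,0]},{"grip":0.4,"xyz":[-0.003,0.02,-0.06],"dr":[0.22,0,0]},{"grip":0.4,"xyz":[-0.003,0.029,-0.09],"dr":[0.34,0,0]},{"grip":0.4,"xyz":[-0.003,0.029,-0.11],"dr":[0.46,0,0]},{"grip":0.4,"xyz":[-0.003,0.029,-0.111],"dr":[0.58,-0.013,0]},{"grip":0.4,"xyz":[-0.003,0.029,-0.111],"dr":[0.693,-0.013,0]},{"grip":0.4,"xyz":[-0.003,0.029,-0.111],"dr":[0.693,-0.013,0]},{"grip":0.4,"xyz":[-0.003,0.029,-0.111],"dr":[0.693,-0.013,0]},{"grip":0.4,"xyz":[-0.003,0.029,-0.111],"dr":[0.693,-0.013,0]},{"grip":0.4,"xyz":[-0.003,0.029,-0.111],"dr":[0.693,-0.013,0]}]'; python3 -c "
from h import *
s=st();s,i=snap('wrist','w18')
import json;json.dump({k:np.array(s[k]).tolist() for k in('eef_pos','tcp_rot')},open('w18.json','w'))
cv2.imwrite('pics/w18c.png',cv2.resize(i[85:285,215:455],None,fx=3,fy=3,interpolation=cv2.INTER_CUBIC))
snap('top','top18');snap('side','side18')
"
```

```text
time: 18.37
eef_pos: [0.6131, 0.1202, 0.3409]
tcp_rot: [0.998, -0.068, -0.007, 0.003]
contact_force: [-0.1, -0.2, -0.7]
opening: 0.599
t 18.37 tcpJ [-0.058  -0.0016  0.3409] q [ 0.03  0.11  1.51 -0.    1.53  0.17] F [-0.1 -0.2 -0.7] open 0.6
```

View pics/w18c.png

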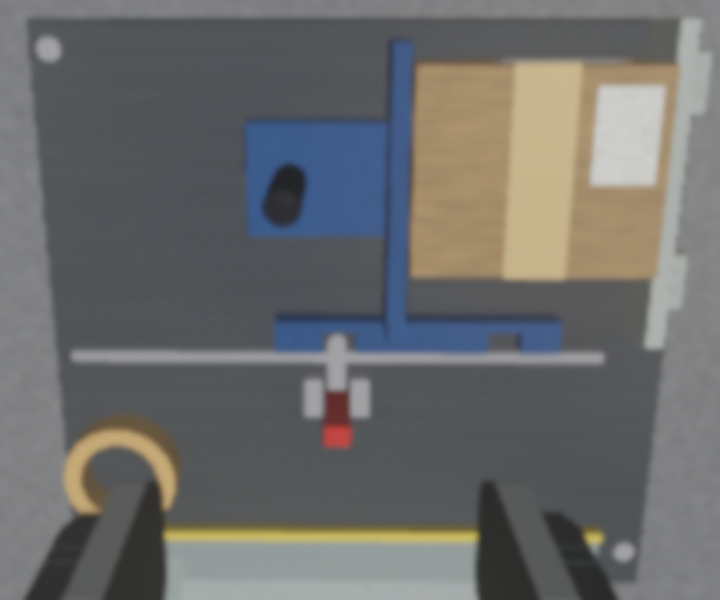

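View pics/side18.png

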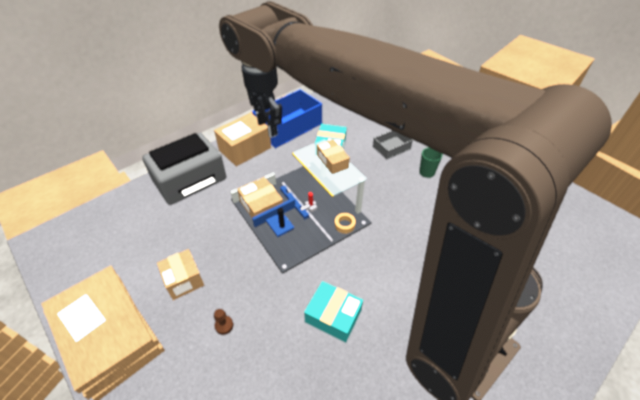

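```bash
python3 - <<'E'
from h import *
import json
s=json.load(open('w18.json'))
P=lambda u,v,z:plane('wrist',(u/3+215,v/3+85),z,s)[:2]
F=[(28,18,-140,-160,12),(636,582,190,185,12),(602,530,67,110,166),(645,348,20,156,62)]
th,o,R=fit([(f[2]/1e3,f[3]/1e3) for f in F],[P(f[0],f[1],f[4]/1e3) for f in F]);print(th,o)
q=lambda u,v,z:(R.T@(P(u,v,z)-o)).round(4)
print('tab top',q(338,436,.078),'post',q(282,207,.106))
c=np.array([q(*a,.072) for a in((416,64),(679,64),(656,278),(412,277))]);print('carton',c.tolist(),c.mean(0))
E
```

```text
-1.7075378390116935 [0.6112699  0.06250219]
tab top [0.0631 0.    ] post [-0.0595 -0.0255]
carton [[-0.1188, 0.0343], [-0.1188, 0.1531], [-0.0188, 0.1538], [-0.0189, 0.0356]] [-0.068825  0.0942  ]
```

```bash
python3 -c "
from plant import ctrl
print(ctrl.sign_off())"
```

```text
the job is handed in; nothing more can be done
None
```

The job is done and handed in at about 18.5 s. I slid the lock right under the shelf, pushed the guide to its second notch so the carton was squared against the fence, then slid the lock back left and withdrew the arm.

**Last checks from the wrist camera:**

| Item | Measured | Target |
|---|---|---|
| Lock value | about 1 mm, bolt seen in the second notch | below 6 mm |
| Guide value | about 90.5 mm | above 84 mm |
| Carton centre, jig x | -69 mm | -115 to 0 mm |
| Carton centre, jig y | +94 mm | 86 to 106 mm |
| Carton angle | square within about 1° | within 5° |

The carton looked flat and upright. The arm was clear, with forces near zero. The bystanders looked undisturbed in the side picture; I did not measure them.

**What disagreed or failed:**
- **First pinch missed:** the fingers shut just left of the tab, about 25–30 mm short of where the reported tool position put them. I reached about 22 mm deeper and the second grip held.
- **Camera disagreement:** the fixed cameras and the wrist camera placed the jig about 5–8 mm apart in world x. I aligned each pinch on the wrist picture.

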